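# Unlock the medicine box with its key

### The arm

A 6-joint arm with a two-finger parallel gripper is mounted at the origin on a cart in front of the work surface, level with it; the furniture and walls round the work are solid. World frame = base frame: x ahead of the robot, y to its left, z up, the work surface at z = 0. Lengths are in m, angles in rad, forces in N, time in s.
With the tool pointing down it reaches from about 0.3 to 0.875 m from the base axis. Payload 4.2 kg.
Tool frame: the origin (TCP) lies where the fingers leave the gripper's body, on its centre line; the fingertips stand 73 mm ahead of it and the grasp point (between the pads) lies r.hold_point_z ahead of it (r.hold_point_z is the distance from the TCP to the grasp point, in m); z points along the fingers, y is the direction in which the jaws open and shut (so a half turn about z gives the same grasp; the last joint's range is limited). The gripper opens to 85 mm and grips with 20 to 120 N. Pads are 22 mm wide; open, the fingers measure 114 mm over their backs; the gripper's body (76 mm by 85 mm) begins 54 mm behind the grasp point. The pads swing forward as they close: fully open they stand 13 mm farther back than shut.
Start: joints at [-1.327, 0.32, 1.565, -0, 1.257, -0.02], TCP at [0.15, -0.555, 0.304] pointing down, gripper open.
Joint ranges: [-3.11, 3.11], [-0.84, 2.01], [0.21, 2.61], [-1.34, 4.49], [0.05, 2.63], [-2.56, 2.56]. Speed limits (rad/s): [2.57, 2.57, 3.14, 3.14, 3.14, 3.14].

### API

Orientations are given as a rotation vector (axis times angle).
In Python, from workcell import r gives the robot as it stands.
- The arm moves only by the tool jog_arm, never from a script. Its argument "moves" is text: rows parted by semicolons, each of 7 numbers parted by spaces: the shift along the world's x, y, z in m, then the turn, a rotation vector about the world's x, y, z in rad, then the opening, from -1 (shut) to 1 (fully open), so that 0 is half open. In form: dx dy dz wx wy wz claw; .... A call has 1 to 8 rows; each row is the pose to reach, as a shift and turn from the pose commanded when the call began; what a row does not reach only later rows make up. A row lasts 1/8 s, in which the tool goes at most 62.5 mm and 10.7 degrees, less where a joint would pass 70% of its speed; a pose out of reach is approached as far as the arm can. A call with a gripper value outside its range is refused whole. The fingers move at their own pace and stop on an object; "grip_force" is the grip in N (left out, the last holds). Time passes only in rows, so rows that repeat a pose let the fingers close. It gives the time, the measured TCP pose, the force and the opening at its end, in the units of the state.
- r.sense(): the state, without advancing time (a new reading comes with each control period).
- r.get_image(name): name is "scene" or "top"; returns a dict with "color" (400x640x3 uint8, red, green, blue), "fx", "fy", "cx", "cy" (pixels), "R" (3x3) and "t" (3): a world point X has camera coordinates R X + t. Camera axes: x right, y down, z forward; pixel columns grow to the right and rows downward; lengths in m; the calibration is good to about 2 mm. A picture is of the moment at which its call begins. There is no depth.
- r.close_job(): hands the job in, once; it reports no verdict.
Trained networks look in the newest picture that a camera, given by its name, has taken for a name from the list of things; names that differ only in an ending like _2 or _b are one class to them, and where a whole thing is asked for, a point or a joint stands for the part that bears it (a point fixed in the world has none). Each returns a list of dicts, best first, with "p" (0 to 1); they miss things now and then, are a little off and sometimes report something else, mostly with a low value. They report only what shows in the picture. A call takes as long as a camera call. They do not tell look-alikes from the thing itself.
- r.cut_out(label, camera): "mask" (400x640 bool, what is visible of it) and "extent" ([left, top, right, bottom] in pixels, round what is visible of it).
- r.tip_of(label, camera): "location" ([column, row] in pixels: a listed point, or the origin of a listed thing).
The state is a dict: "time_s": time; "q": joint angles; "dq": joint speeds; "effort": joint torques, N m; "eef_pos": TCP position; "orientation": TCP orientation; "ft_force": force on the tool from outside, world axes, zero at the start; "ft_torque": the same for the moment, N m; "finger_gap": finger opening in m.
Only numpy, scipy, OpenCV 4.12 (cv2) and the standard library are available. Lean on these libraries where they do the work, as an engineer would, in place of code of your own. Each camera call takes 0.05 s, during which the arm holds its last target.

### The job

The drawer of the small cream medicine box is locked. Take the key with the flat, bar-shaped grip out of the wooden key stand (not the one with the round knob, which stays there), push it fully home into the keyhole on top of the box and only then turn it clockwise until the lock gives and the drawer springs out. Leave the key in the lock and do not disturb the other things on the worktop.

Things in the scene. Friction and masses are not known exactly. Their poses are not given: they have to be found in the camera images.
- flat_key: The key to use, plain steel, 90 g. Origin: middle of the underside of its round collar (44 mm wide, 5 mm thick); z up, x along grip and blade. Blade below the collar: 20 (x) by 8 mm (y), 28 mm long, the last 7 mm narrower (14 by 5). Half a turn about z makes no difference. At the start upright in the stand, collar on its top, x along the row within 4 degrees; lift it 35 mm to free the blade.
- key_grip (a point): Place to grasp the flat-gripped key: 36 mm above its origin, axes as the key's. The grip is an upright plate, 44 mm long (x), 10 mm thick (y), from 15 to 49 mm above the key's origin; grasp it across its thickness. It stands on a neck 14 mm thick over the collar.
- round_key: The wrong key, plain steel, same collar and origin, but with a round pin (14 mm) instead of a blade and a round knob 30 mm across as grip, up to 49 mm above the origin. It does not fit the lock; leave it in the stand.
- key_stand: Fixed wooden block, 60 mm (x) by 150 mm (y) by 34 mm high, origin at the middle of its underside, with two holes in a row along its y, 80 mm apart (y = -40 and +40 mm), each holding one upright key. Which key is in which hole varies.
- keyhole (a point): Middle of the face of the round brass lock plug (56 mm wide) on top of the medicine box, 94 mm above the worktop; turns with the plug. x along the slot, z up. Slot 24 mm (x) by 12 mm (y), 30 mm deep, bevelled at 45 degrees to 36 by 24 mm at the mouth. Key fully home: collar flat on this face, key's origin at this point (within 2 mm sideways), key's x along this x or opposite.
- lock (a joint): Turn of the lock plug, rad, growing clockwise seen from above, from 0 to a stop at 1.2; starts anywhere from 0 to 0.2. Stays where it is left (friction about 0.06 N m). The key has about 0.2 rad of play in the slot, so the key must turn some 0.2 rad more than the plug. The hidden cam lets go of the drawer at about 0.7; turn on to 1 or more to be sure.
- drawer (a joint): Travel of the drawer in m out of the front of the medicine box: 0 locked shut, 0.025 sprung out. A spring pushes it out by itself once the lock is turned far enough; locked, it cannot be pulled.
- medicine_box: Fixed cream box with a pale wooden top, 150 mm (x) by 180 mm (y) by 90 mm high, origin at the middle of its underside; the drawer front with a small steel knob faces its -x. The lock is in the middle of its top.
- pepper_mill: Bystander: dark wooden pepper mill, 58 mm thick, 170 mm tall, upright, origin at its foot.
- spice_jar: Bystander: spice jar with a black cap, 40 mm thick, 105 mm tall, upright, origin at its foot.
- crimson_mug: Bystander: crimson mug, 88 mm tall, upright, origin at its foot.
Things that resemble listed ones, but are neither listed nor needed, are in the scene too. Leave any red or turquoise look-alike of the flat_key alone.

How it is judged:
On the way, in this order (a step that is already met when the one before it is completed fails the run):
1. the flat-gripped key is fully home in the keyhole, before the lock has been turned (horizontal distance between flat_key and keyhole below 0.008 m and z of flat_key in the frame of keyhole below 0.006 m and value of joint lock below 0.5 rad and value of joint drawer below 0.006 m), for 0.1 s.
2. the lock is turned with the key in it and the drawer springs out (value of joint lock above 0.5 rad and value of joint drawer above 0.015 m and z of flat_key in the frame of keyhole below 0.01 m), for 0.1 s.
At the end, for the whole second after the job is handed in: The drawer is sprung out by more than 15 mm, the lock is turned by more than 0.5 rad, and the flat-gripped key stands released and at rest in the keyhole, fully home (within 6 mm in height, 8 mm sideways, 10 degrees of upright); the round-knobbed key is still in the stand (value of joint drawer above 0.015 m and value of joint lock above 0.5 rad and horizontal distance between flat_key and keyhole below 0.008 m and z of flat_key in the frame of keyhole below 0.006 m and angle between flat_key's own z axis and vertical below 0.17 rad and linear speed of flat_key below 0.02 m/s and distance between round_key and key_stand below 0.07 m); the robot touches nothing.
It fails at once if the round-knobbed key is taken out of the stand (distance of round_key from where it was at the start of the episode above 0.02 m).
It fails at once if the pepper mill is pushed by more than 30 mm or knocked over (distance of pepper_mill from where it was at the start of the episode above 0.03 m or angle between pepper_mill's own z axis and vertical above 0.5 rad).
It fails at once if the spice jar is pushed by more than 30 mm or knocked over (distance of spice_jar from where it was at the start of the episode above 0.03 m or angle between spice_jar's own z axis and vertical above 0.5 rad).
It fails at once if the crimson mug is pushed by more than 30 mm or knocked over (distance of crimson_mug from where it was at the start of the episode above 0.03 m or angle between crimson_mug's own z axis and vertical above 0.5 rad).
It also fails if it takes over 42 s, if anything falls off the work surface, if the arm or the gripper's body presses on something with over 40 N, if the wrist force passes 120 N, or if a joint passes its speed limit or range.

## Working session

There is one attempt and no reset: what is moved stays moved. The work goes in short steps, Python scripts to look and compute and a tool call to move; the robot and the scene stay as the last step left them, time stands still between calls to the robot, and variables do not carry over. Pictures are saved under pics/ and viewed, and the job is handed in when it is done.

Besides the shell and the picture viewer there is one more tool, called after "Request:" as name(argument=value, ...), one argument or row to a line, values as JSON. jog_arm: Moves the arm, as the interface text tells. Its arguments: {"type":"object","properties":{"moves":{"type":"string"},"grip_force":{"type":"number"}},"required":["moves"]}

```bash
ls; mkdir -p pics; cat > h.py <<'E'
import numpy as np,cv2
from workcell import r
def save(im,n): cv2.imwrite('pics/'+n,im[:,:,::-1])
def ray(I,uv):
    d=np.array([(uv[0]-I['cx'])/I['fx'],(uv[1]-I['cy'])/I['fy'],1.])
    R=np.array(I['R']);t=np.array(I['t'])
    return -R.T@t, R.T@d
def atz(I,uv,z):
    o,d=ray(I,uv); return o+d*(z-o[2])/d[2]
def proj(I,X):
    c=np.array(I['R'])@np.array(X)+np.array(I['t']); return np.array([I['fx']*c[0]/c[2]+I['cx'],I['fy']*c[1]/c[2]+I['cy']])
E
python3 - <<'E'
from h import *
print(r.hold_point_z, r.sense())
for n in ('scene','top'):
    I=r.get_image(n); save(I['color'],n+'0.png'); print(n,I['fx'],I['cx'],I['cy'],np.round(I['R'],3).tolist(),np.round(I['t'],3))
    for l,z in (('flat_key',.034),('key_grip',.07),('round_key',.034),('keyhole',.094),('medicine_box',0),('key_stand',0),('pepper_mill',0),('spice_jar',0),('crimson_mug',0)):
        for d in r.tip_of(l,n): print(l,np.round(d['location'],1),round(d['p'],2),np.round(atz(I,d['location'],z),3))
E
```

```text
pics
0.0539 {'time_s': 0.0, 'q': array([-1.32696345e+00,  3.20297396e-01,  1.56571731e+00,  5.00961937e-05,
        1.25738552e+00, -2.00282446e-02]), 'dq': array([ 2.57006942e-04,  2.58070187e-04, -4.10258028e-05,  4.44055442e-04,
        1.99909678e-03, -5.36619454e-04]), 'effort': array([-6.09110721e-04, -4.15527356e+01, -2.34158742e+01, -2.44354715e-04,
        8.14426050e-03, -6.41361908e-06]), 'eef_pos': array([ 0.14987518, -0.5547509 ,  0.30306412]), 'orientation': array([-3.11250878e+00, -4.13009671e-01,  2.42558189e-04]), 'ft_force': array([ 0.19742999,  0.36119931, -0.26985883]), 'ft_torque': array([ 0.0279377 , -0.03241781, -0.00095815]), 'finger_gap': 0.0855199560502163}
scene 483.07910509029716 320.9228081471896 202.8891166779516 [[-0.82, -0.572, 0.005], [-0.438, 0.622, -0.649], [0.368, -0.535, -0.761]] [0.371 0.399 0.776]
flat_key [430.5 182.7] 0.9 [ 0.416 -0.388  0.034]
flat_key [403.2 219. ] 0.88 [ 0.416 -0.258  0.034]
flat_key [310.4 214.8] 0.62 [ 0.587 -0.152  0.034]
flat_key [359.9 205.1] 0.6 [ 0.514 -0.237  0.034]
key_grip [433.7 174.1] 0.88 [ 0.412 -0.382  0.07 ]
[... 800 characters left out ...]
0.55 [ 0.52  -0.24   0.034]
key_grip [358.1 257.8] 0.77 [ 0.421 -0.259  0.07 ]
key_grip [353.6 217.7] 0.74 [ 0.515 -0.248  0.07 ]
key_grip [317.7 186.6] 0.59 [ 0.588 -0.162  0.07 ]
key_grip [410.1 260.4] 0.52 [ 0.417 -0.381  0.07 ]
round_key [384.3 219.9] 0.77 [ 0.513 -0.326  0.034]
keyhole [246.2 192.8] 0.55 [0.569 0.004 0.094]
medicine_box [252.5 195.9] 0.88 [0.571 0.002 0.   ]
key_stand [366.8 221.5] 0.96 [ 0.511 -0.286  0.   ]
pepper_mill [345.6 151.5] 0.64 [ 0.688 -0.232  0.   ]
spice_jar [293.  268.5] 0.69 [ 0.392 -0.104  0.   ]
spice_jar [352.2 219.1] 0.51 [ 0.516 -0.25   0.   ]
crimson_mug [394.6 154.1] 0.65 [ 0.683 -0.356  0.   ]
crimson_mug [350.7 217.8] 0.29 [ 0.52  -0.246  0.   ]
```

View pics/scene0.png

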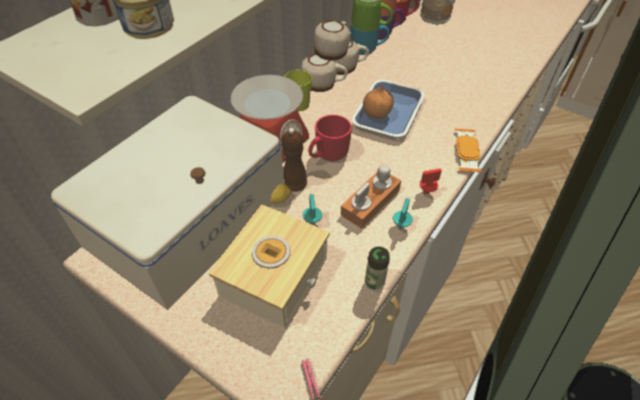

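View pics/top0.png

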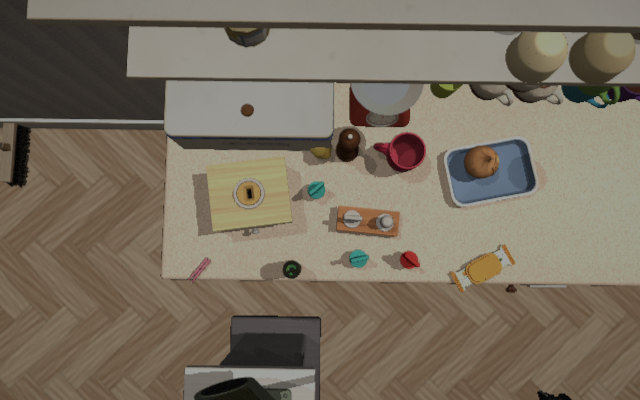

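```bash
python3 - <<'E'
import cv2,numpy as np
t=cv2.imread('pics/top0.png');s=cv2.imread('pics/scene0.png')
a=cv2.resize(t[130:290,210:430],(770,560),interpolation=cv2.INTER_CUBIC)
b=cv2.resize(s[140:300,230:450],(770,560),interpolation=cv2.INTER_CUBIC)
cv2.imwrite('pics/ct.png',a);cv2.imwrite('pics/cs.png',b)
E
```

```text
(no output)
```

View pics/ct.png

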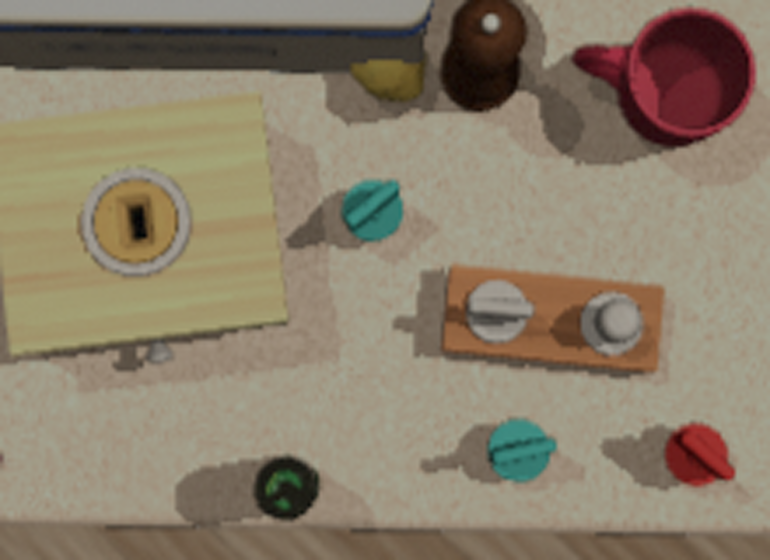

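View pics/cs.png

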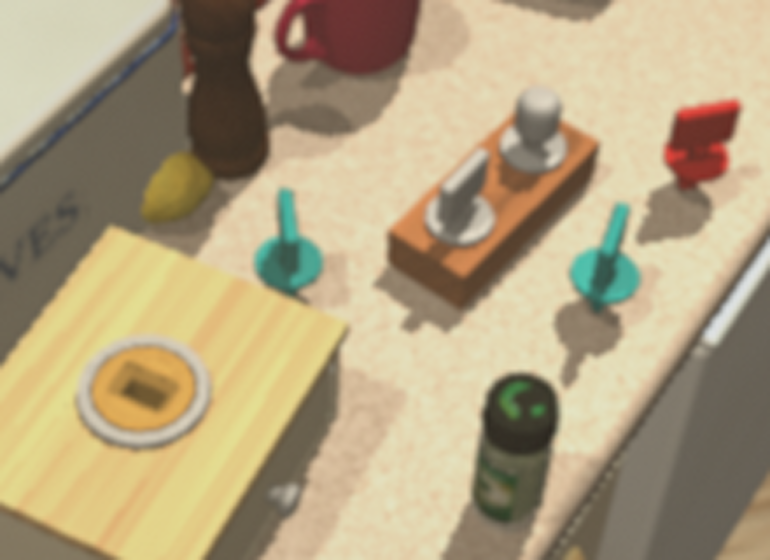

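The wanted key is the steel plate-gripped one in the stand, at top (353,218) / scene (361,196). It could be confused with the turquoise keys at top (316,190) and (358,259), the red one at (410,260), and the round steel knob at (386,222). The crops confirm the choice. Next I measure the stand, the key and the slot accurately.

```bash
cat > m.py <<'E'
from h import *
def yaw(v): return np.degrees(np.arctan2(v[1],v[0]))
I=r.get_image('top'); S=r.get_image('scene')
im=I['color'].astype(int); hsv=cv2.cvtColor(I['color'],cv2.COLOR_RGB2HSV)
# stand
M=r.cut_out('key_stand','top')[0]; m=M['mask'].astype(np.uint8)
c=np.vstack([k.reshape(-1,2) for k in cv2.findContours(m,0,2)[0]])
P=np.array([atz(I,p,.034)[:2] for p in c]).astype(np.float32)
rc=cv2.minAreaRect(P); b=cv2.boxPoints(rc); print('stand',rc); e=[b[1]-b[0],b[2]-b[1]]; l=max(e,key=np.linalg.norm); print('row yaw',yaw(l))
for lab in ('flat_key','key_grip','round_key','keyhole'):
  for n,J in (('top',I),('scene',S)):
    for d in r.cut_out(lab,n)[:5]:
      print(lab,n,round(d['p'],2),np.round(d['extent']), d['mask'].sum())
# slot / rings: upsample
def up(J,x0,y0,x1,y1,k=8): return cv2.resize(J['color'][y0:y1,x0:x1],None,fx=k,fy=k,interpolation=cv2.INTER_CUBIC)
cv2.imwrite('pics/slot.png',np.hstack([up(I,228,172,270,214,9),up(S,245,228,297,270,9)[:378]])[:,:,::-1])
cv2.imwrite('pics/key.png',np.hstack([up(I,332,198,374,240,9),up(S,338,176,386,218,9)[:378]])[:,:,::-1])
E
python3 m.py
```

```text
stand ((0.5111154317855835, -0.28421881794929504), (0.15160009264945984, 0.06321363896131516), 85.05723571777344)
row yaw 85.05721
flat_key top 0.79 [304. 180. 322. 202.] 253
flat_key top 0.69 [343. 210. 364. 226.] 232
flat_key top 0.54 [395. 252. 422. 270.] 296
flat_key top 0.53 [347. 248. 372. 264.] 264
flat_key top 0.39 [334. 128. 358. 161.] 658
flat_key scene 0.89 [392. 197. 412. 229.] 330
flat_key scene 0.7 [420. 167. 442. 196.] 413
flat_key scene 0.55 [302. 195. 318. 223.] 315
key_grip top 0.65 [347. 212. 362. 228.] 224
key_grip top 0.61 [398. 250. 422. 268.] 282
key_grip top 0.5 [351. 246. 367. 266.] 278
key_grip top 0.49 [307. 181. 324. 198.] 248
key_grip scene 0.98 [419. 167. 442. 195.] 410
key_grip scene 0.9 [349. 184. 370. 209.] 338
key_grip scene 0.85 [391. 197. 412. 227.] 325
key_grip scene 0.62 [300. 189. 322. 225.] 347
round_key top 0.73 [344. 211. 360. 231.] 246
round_key top 0.66 [378. 211. 394. 231.] 265
round_key scene 0.55 [373. 164. 392. 188.] 368
round_key scene 0.36 [350. 185. 371. 210.] 355
keyhole top 0.9 [237. 182. 262. 205.] 432
keyhole scene 0.84 [255. 239. 289. 264.] 587
```

View pics/slot.png

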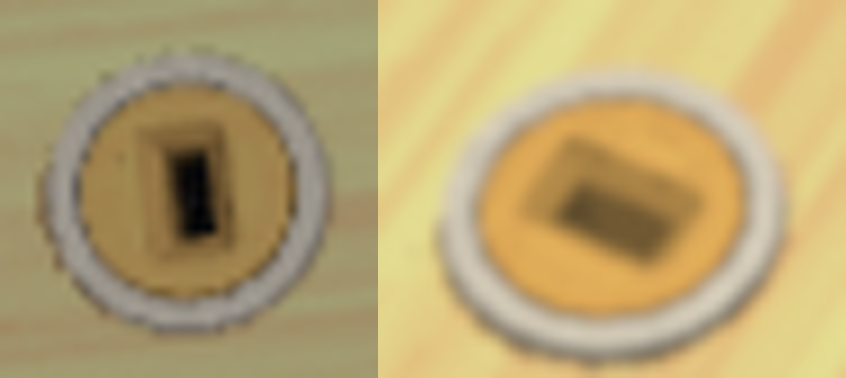

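View pics/key.png

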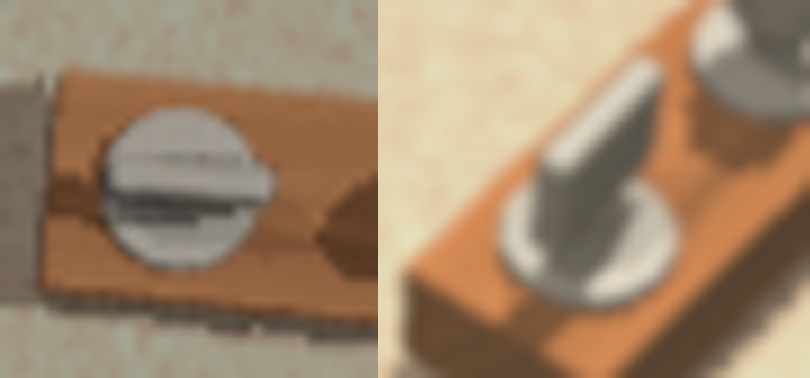

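```bash
cat > m2.py <<'E'
from h import *
def yaw(v): return np.degrees(np.arctan2(v[1],v[0]))
I=r.get_image('top'); S=r.get_image('scene')
def px(p,k,x0,y0): return ((p[0]+.5)/k+x0-.5,(p[1]+.5)/k+y0-.5)
# plug orange ellipse both cams
for n,J,w in (('top',I,(228,172,270,214)),('scene',S,(245,228,297,274))):
    u=cv2.resize(J['color'][w[1]:w[3],w[0]:w[2]],None,fx=9,fy=9,interpolation=cv2.INTER_CUBIC)
    h=cv2.cvtColor(u,cv2.COLOR_RGB2HSV); 
    grey=((h[:,:,1]<60)&(h[:,:,2]>110)).astype(np.uint8)
    cs=cv2.findContours(grey,cv2.RETR_CCOMP,2); 
    for c in sorted(cs[0],key=cv2.contourArea)[-2:]:
        P=np.array([atz(J,px(p,9,*w[:2]),.094)[:2] for p in c.reshape(-1,2)]).astype(np.float32)
        print(n,'ring',np.round(cv2.minEnclosingCircle(P)[0],4),cv2.minEnclosingCircle(P)[1],cv2.fitEllipse(P))
for name,J,w,cor,z in (('mouth top',I,(228,172),[(139,130),(217,122),(233,248),(155,258)],.094),
   ('mouth scene',S,(245,228),[(570-378,135),(703-378,195),(652-378,268),(520-378,212)],.094)):
    P=np.array([atz(J,px(p,9,*w),z)[:2] for p in cor]); print(name,P.mean(0),[ (round(np.linalg.norm(P[(i+1)%4]-P[i]),4),round(yaw(P[(i+1)%4]-P[i]),1)) for i in range(4)])
# plate top in scene crop (offset 378): corners
cor=[(540-378,162),(562-378,172),(662-378,70),(638-378,60)]
P=np.array([atz(S,px(p,9,338,176),.083)[:2] for p in cor]); print('plate scene',P.mean(0),[ (round(np.linalg.norm(P[(i+1)%4]-P[i]),4),round(yaw(P[(i+1)%4]-P[i]),1)) for i in range(4)])
cor=[(107,165),(272,172),(272,204),(107,193)]
P=np.array([atz(I,px(p,9,332,198),.083)[:2] for p in cor]); print('plate top',P.mean(0),[ (round(np.linalg.norm(P[(i+1)%4]-P[i]),4),round(yaw(P[(i+1)%4]-P[i]),1)) for i in range(4)])
print('collar top',atz(I,px((181,188),9,332,198),.039),'scene',atz(S,px((590-378,230),9,338,176),.039))
st=np.array([.5111,-.2842]); 
for n,J in (('top',I),('scene',S)): 
    for a in (85,86,87,88): 
        q=np.array([*(st+.04*np.array([np.cos(np.radians(a)),np.sin(np.radians(a))])),.039]); print(a,q,end=' ')
    print()
s=r.sense();print(s['time_s'])
E
python3 m2.py
```

```text
top ring [ 5.685e-01 -3.000e-04] 0.029479660093784332 ((0.568500280380249, -0.0005680370377376676), (0.05727686733007431, 0.057660218328237534), 33.7950439453125)
top ring [ 0.5689 -0.0008] 0.03723332658410072 ((0.5687169432640076, -0.0008199270814657211), (0.07289199531078339, 0.07335494458675385), 100.01705169677734)
scene ring [0.5689 0.0007] 0.029721451923251152 ((0.568964421749115, 0.0007943736854940653), (0.05807473510503769, 0.058514416217803955), 47.21098709106445)
scene ring [0.5685 0.0019] 0.03675156831741333 ((0.5681992173194885, 0.001785975182428956), (0.0711802989244461, 0.07278474420309067), 46.741695404052734)
mouth top [ 5.69107185e-01 -3.31730184e-04] [(np.float64(0.0203), np.float64(-83.3)), (np.float64(0.0332), np.float64(-171.3)), (np.float64(0.0203), np.float64(98.1)), (np.float64(0.0337), np.float64(8.6))]
mouth scene [5.69598273e-01 1.83187753e-04] [(np.float64(0.033), np.float64(-173.0)), (np.float64(0.0208), np.float64(97.4)), (np.float64(0.0318), np.float64(8.8)), (np.float64(0.0218), np.float64(-79.5))]
plate scene [ 0.51474501 -0.2430244 ] [(np.float64(0.0059), np.float64(-176.9)), (np.float64(0.0416), np.float64(-93.2)), (np.float64(0.0064), np.float64(4.6)), (np.float64(0.0413), np.float64(87.5))]
plate top [ 0.51400916 -0.24486727] [(np.float64(0.043), np.float64(-91.6)), (np.float64(0.0083), np.float64(-179.7)), (np.float64(0.043), np.float64(87.0)), (np.float64(0.0073), np.float64(0.5))]
collar top [ 0.51554672 -0.24575149  0.039     ] scene [ 0.51546663 -0.24490719  0.039     ]
85 [ 0.51458623 -0.24435221  0.039     ] 86 [ 0.51389026 -0.24429744  0.039     ] 87 [ 0.51319344 -0.24425482  0.039     ] 88 [ 0.51249598 -0.24422437  0.039     ] 
85 [ 0.51458623 -0.24435221  0.039     ] 86 [ 0.51389026 -0.24429744  0.039     ] 87 [ 0.51319344 -0.24425482  0.039     ] 88 [ 0.51249598 -0.24422437  0.039     ] 
1.65
```

Keyhole is at (0.569, 0.000) with slot yaw +8.3°. The key is at (0.515, -0.2445) with yaw 87°. The rings, mouth and plate sizes come out as specified in both cameras. I'll go above the key now.

Request:
jog_arm(
  moves="0.36 0.31 -0.08 0 0 1.25 0.2; 0.36 0.31 -0.08 0 0 1.25 0.2; 0.36 0.31 -0.08 0 0 1.25 0.2; 0.36 0.31 -0.08 0 0 1.25 0.2; 0.36 0.31 -0.08 0 0 1.25 0.2; 0.36 0.31 -0.08 0 0 1.25 0.2; 0.36 0.31 -0.08 0 0 1.25 0.2; 0.36 0.31 -0.08 0 0 1.25 0.2",
  grip_force=50,
)

```text
time_s: 2.65
eef_pos: [0.5117, -0.2431, 0.2236]
orientation: [2.281, 2.16, 0.0]
ft_force: [0.2, -0.1, -0.2]
finger_gap: 0.0515
```

Request:
jog_arm(
  moves="0 0 0 0 0 0 0.2;0 0 0 0 0 0 0.2;0 0 0 0 0 0 0.2",
)

```text
time_s: 3.02
eef_pos: [0.5092, -0.246, 0.2242]
orientation: [2.285, 2.155, -0.0]
ft_force: [-0.0, 0.1, 0.3]
finger_gap: 0.0514
```

```bash
cat >> h.py <<'E'
from scipy.spatial.transform import Rotation as Ro
def st():
    s=r.sense(); R=Ro.from_rotvec(s['orientation']).as_matrix(); 
    print('t',round(s['time_s'],2),'pos',np.round(s['eef_pos'],4),'phi',round(np.degrees(np.arctan2(R[1,1],R[0,1])),2),'z',np.round(R[:,2],4),'gap',round(s['finger_gap'],4),'F',np.round(s['ft_force'],1),'T',np.round(s['ft_torque'],2),'q',np.round(s['q'],2))
    return s
E
python3 -c "
from h import *
st()"
```

```text
t 3.02 pos [ 0.5092 -0.246   0.2242] phi -3.35 z [ 2.e-04 -4.e-04 -1.e+00] gap 0.0514 F [-0.   0.1  0.3] T [-0.01 -0.01 -0.03] q [-0.47  0.37  1.71 -0.    1.07 -0.41]
```

Request:
jog_arm(
  moves="0.0055 0.001 -0.03 0 0 0.005 0.2;0.0055 0.001 -0.06 0 0 0.005 0.2;0.0055 0.001 -0.09 0 0 0.005 0.2;0.0055 0.001 -0.1 0 0 0.005 0.2;0.0055 0.001 -0.1 0 0 0.005 0.2;0.0055 0.001 -0.1 0 0 0.005 0.2",
)

```text
time_s: 3.78
eef_pos: [0.516, -0.2447, 0.1253]
orientation: [2.277, 2.161, 0.001]
ft_force: [-0.1, -0.2, 0.4]
finger_gap: 0.0512
```

```bash
python3 -c "
from h import *
st()
I=r.get_image('scene'); J=r.get_image('top')
a=cv2.resize(I['color'][120:240,300:440],None,fx=3,fy=3,interpolation=2);b=cv2.resize(J['color'][160:280,310:430],None,fx=3,fy=3,interpolation=2)
save(np.hstack([a,b]),'g1.png')"
```

```text
t 3.77 pos [ 0.516  -0.2447  0.1253] phi -3.01 z [ 0.0024 -0.0012 -1.    ] gap 0.0512 F [-0.1 -0.2  0.4] T [-0.01 -0.03  0.  ] q [-0.46  0.48  1.81  0.    0.85 -0.41]
```

View pics/g1.png

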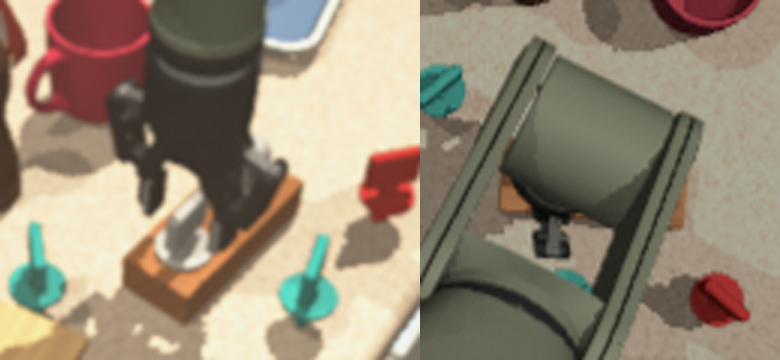

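The scene view shows the fingers either side of the grip plate, with tips near crop (150,205) and (230,240) and the plate at (188,228). I'll close now.

Request:
jog_arm(
  moves="0 0 0 0 0 0 -1;0 0 0 0 0 0 -1;0 0 0 0 0 0 -1;0 0 0 0 0 0 -1;0 0 0 0 0 0 -1;0 0 0 0 0 0 -1",
  grip_force=60,
)

```text
time_s: 4.62
eef_pos: [0.5157, -0.2442, 0.1243]
orientation: [2.278, 2.162, 0.001]
ft_force: [-0.0, 0.6, 4.4]
finger_gap: 0.0095
```

```bash
python3 -c "
from h import *
st()"
```

```text
t 4.62 pos [ 0.5157 -0.2442  0.1243] phi -2.98 z [ 8.e-04 -3.e-04 -1.e+00] gap 0.0095 F [-0.   0.6  4.4] T [0.08 0.07 0.05] q [-0.46  0.48  1.81  0.    0.85 -0.41]
```

Request:
jog_arm(
  moves="0 0 0.02 0 0 0 -1;0 0 0.05 0 0 0 -1;0 0 0.08 0 0 0 -1;0 0 0.11 0 0 0 -1;0 0 0.12 0 0 0 -1;0 0 0.12 0 0 0 -1",
)

```text
time_s: 5.38
eef_pos: [0.5153, -0.244, 0.2435]
orientation: [-2.278, -2.163, 0.0]
ft_force: [0.3, -0.4, -1.9]
finger_gap: 0.0092
```

```bash
python3 -c "
from h import *
st()"
```

```text
t 5.38 pos [ 0.5153 -0.244   0.2435] phi -2.98 z [-3.e-04  1.e-04 -1.e+00] gap 0.0092 F [ 0.3 -0.4 -1.9] T [0.04 0.07 0.  ] q [-0.46  0.36  1.67  0.    1.12 -0.41]
```

Request:
jog_arm(
  moves="0.02 0.06 0 0 0 0.18 -1;0.03 0.12 0 0 0 0.36 -1;0.04 0.18 0 0 0 0.54 -1;0.054 0.22 0 0 0 0.72 -1;0.054 0.24 0 0 0 0.9 -1;0.054 0.244 0 0 0 1.08 -1;0.054 0.244 0 0 0 1.26 -1;0.054 0.244 0 0 0 1.44 -1",
)

```text
time_s: 6.38
eef_pos: [0.5686, 0.0001, 0.2417]
orientation: [-0.276, -3.125, 0.0]
ft_force: [0.3, -0.1, -1.1]
finger_gap: 0.0091
```

Request:
jog_arm(
  moves="0 0 0 0 0 0.17 -1;0 0 0 0 0 0.328 -1;0 0 0 0 0 0.328 -1;0 0 0 0 0 0.328 -1;0 0 0 0 0 0.328 -1",
)

```text
time_s: 7.0
eef_pos: [0.5693, -0.0001, 0.2435]
orientation: [0.226, -3.133, -0.0]
ft_force: [-0.2, 0.6, -1.9]
finger_gap: 0.0092
```

```bash
python3 -c "
from h import *
st()
I=r.get_image('scene'); J=r.get_image('top')
a=cv2.resize(I['color'][150:310,210:340],None,fx=3.5,fy=3.5,interpolation=2);b=cv2.resize(J['color'][150:230,200:290],None,fx=3.5,fy=3.5,interpolation=2)
save(a,'i1.png');save(b,'i2.png')"
```

```text
t 7.0 pos [ 5.693e-01 -1.000e-04  2.435e-01] phi 98.25 z [-8.e-04  1.e-04 -1.e+00] gap 0.0092 F [-0.2  0.6 -1.9] T [-0.01  0.01 -0.01] q [-0.02  0.36  1.67  0.    1.12 -1.74]
```

View pics/i1.png

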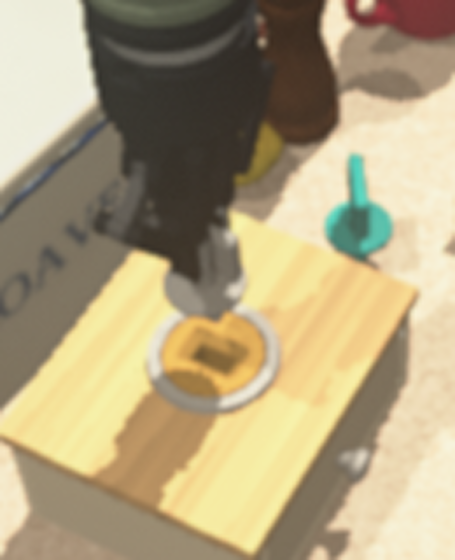

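```bash
python3 -c "
from h import *
I=r.get_image('scene'); k=7;x0,y0=245,210
a=cv2.resize(I['color'][y0:290,x0:300],None,fx=k,fy=k,interpolation=2)
def dr(c,rad,col):
    P=[proj(I,[c[0]+rad*np.cos(t),c[1]+rad*np.sin(t),c[2]]) for t in np.linspace(0,6.28,60)]
    P=((np.array(P)-[x0,y0]+.5)*k).astype(np.int32); cv2.polylines(a,[P],True,col,1)
b=a.copy()
dr((.5693,0,.1532),.022,(255,0,0)); dr((.5693,0,.1582),.022,(0,0,255));dr((.569,0,.094),.028,(0,255,0))
save(np.hstack([b,a]),'i3.png')"
```

```text
(no output)
```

View pics/i3.png

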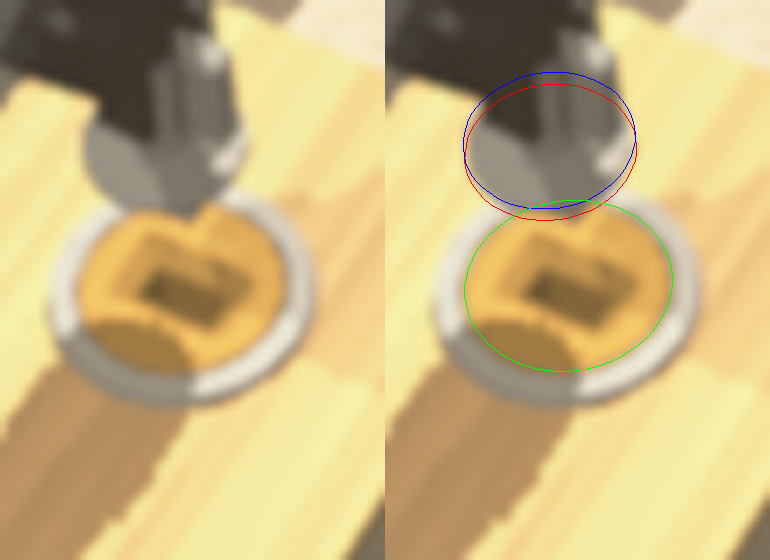

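Request:
jog_arm(
  moves="0 0 -0.015 0 0 0 -1;0 0 -0.028 0 0 0 -1;0 0 -0.036 0 0 0 -1;0 0 -0.042 0 0 0 -1;0 0 -0.048 0 0 0 -1;0 0 -0.053 0 0 0 -1;0 0 -0.053 0 0 0 -1",
)

```text
time_s: 8.02
eef_pos: [0.5693, -0.0001, 0.1906]
orientation: [0.228, -3.133, -0.0]
ft_force: [0.1, -0.1, -1.5]
finger_gap: 0.0093
```

```bash
python3 -c "
from h import *
st()
I=r.get_image('scene'); k=7;x0,y0=245,210
save(cv2.resize(I['color'][y0:290,x0:300],None,fx=k,fy=k,interpolation=2),'i4.png')"
```

```text
t 8.03 pos [ 5.693e-01 -1.000e-04  1.906e-01] phi 98.32 z [-6.e-04  1.e-04 -1.e+00] gap 0.0093 F [ 0.1 -0.1 -1.5] T [-0.01 -0.07 -0.06] q [-0.02  0.4   1.74  0.    1.   -1.74]
```

View pics/i4.png

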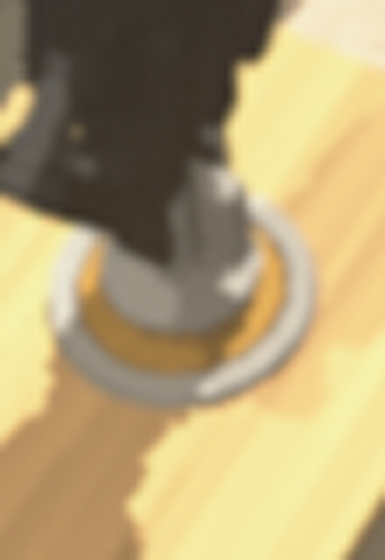

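Blade is in the slot without resistance. I'll push it home until contact.

Request:
jog_arm(
  moves="0 0 -0.004 0 0 0 -1;0 0 -0.007 0 0 0 -1;0 0 -0.007 0 0 0 -1;0 0 -0.007 0 0 0 -1",
)

```text
time_s: 8.57
eef_pos: [0.5695, -0.0001, 0.1843]
orientation: [-0.228, 3.133, 0.0]
ft_force: [-0.7, -0.7, 2.4]
finger_gap: 0.0093
```

```bash
python3 -c "
from h import *
st()"
```

```text
t 8.57 pos [ 5.695e-01 -1.000e-04  1.843e-01] phi 98.32 z [ 5.e-04  1.e-04 -1.e+00] gap 0.0093 F [-0.7 -0.7  2.4] T [0.07 0.22 0.03] q [-0.02  0.41  1.75  0.    0.98 -1.74]
```

Request:
jog_arm(
  moves="0 0 -0.0015 0 0 0 -1;0 0 -0.0015 0 0 0 -1;0 0 -0.0015 0 0 0 -1",
)

```text
time_s: 8.95
eef_pos: [0.5695, -0.0001, 0.1842]
orientation: [-0.228, 3.132, -0.0]
ft_force: [-3.6, 0.1, 11.6]
finger_gap: 0.0091
```

```bash
python3 -c "
from h import *
st()
I=r.get_image('scene'); k=7;x0,y0=245,210
save(cv2.resize(I['color'][y0:290,x0:300],None,fx=k,fy=k,interpolation=2),'i5.png')"
```

```text
t 8.95 pos [ 5.695e-01 -1.000e-04  1.842e-01] phi 98.32 z [ 1.3e-03  1.0e-04 -1.0e+00] gap 0.0091 F [-3.6  0.1 11.6] T [0.04 0.67 0.07] q [-0.02  0.41  1.75  0.    0.98 -1.74]
```

View pics/i5.png

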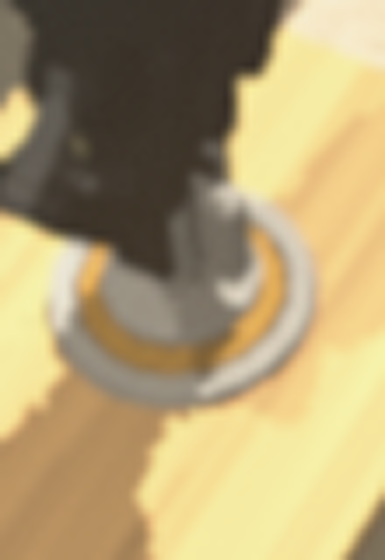

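Fully home: z is stiff at 0.1842 with 12 N, and the collar sits on the plug. Now the clockwise turn, with the pressing eased.

Request:
jog_arm(
  moves="0 0 0.0008 0 0 -0.13 -1;0 0 0.0008 0 0 -0.26 -1;0 0 0.0008 0 0 -0.39 -1;0 0 0.0008 0 0 -0.52 -1;0 0 0.0008 0 0 -0.65 -1;0 0 0.0008 0 0 -0.78 -1;0 0 0.0008 0 0 -0.91 -1;0 0 0.0008 0 0 -1.04 -1",
)

```text
time_s: 10.0
eef_pos: [0.5698, 0.0001, 0.1843]
orientation: [1.364, 2.828, 0.001]
ft_force: [-1.5, 1.0, 6.7]
finger_gap: 0.0093
```

```bash
python3 -c "
from h import *
st()
I=r.get_image('scene')
save(cv2.resize(I['color'][180:330,190:340],None,fx=3.5,fy=3.5,interpolation=2),'i6.png')"
```

```text
t 10.0 pos [5.698e-01 1.000e-04 1.843e-01] phi 38.5 z [ 1.6e-03  3.0e-04 -1.0e+00] gap 0.0093 F [-1.5  1.   6.7] T [0.05 0.34 0.12] q [-0.02  0.41  1.75  0.    0.98 -0.69]
```

View pics/i6.png

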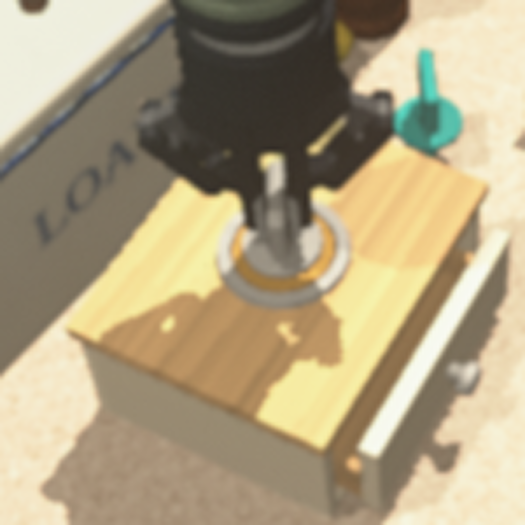

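The drawer has sprung out, its front about 25 mm clear of the box. I'll turn on a little for margin, watching the torque.

Request:
jog_arm(
  moves="0 0 0 0 0 -0.08 -1;0 0 0 0 0 -0.15 -1;0 0 0 0 0 -0.15 -1",
)

```text
time_s: 10.42
eef_pos: [0.5696, -0.0, 0.1843]
orientation: [1.568, 2.721, 0.001]
ft_force: [-0.6, 0.1, 6.7]
finger_gap: 0.009
```

```bash
python3 -c "
from h import *
st()"
```

```text
t 10.43 pos [ 0.5696 -0.      0.1843] phi 30.11 z [ 1.3e-03  2.0e-04 -1.0e+00] gap 0.009 F [-0.6  0.1  6.7] T [ 0.03  0.32 -0.03] q [-0.02  0.41  1.75  0.    0.98 -0.55]
```

Request:
jog_arm(
  moves="0 0 0 0 0 0 -0.4;0 0 0 0 0 0 0;0 0 0 0 0 0 0.2;0 0 0 0 0 0 0.2;0 0 0 0 0 0 0.2",
  grip_force=20,
)

```text
time_s: 11.05
eef_pos: [0.5694, -0.0001, 0.1831]
orientation: [-1.567, -2.723, -0.0]
ft_force: [0.5, 0.6, -0.3]
finger_gap: 0.051
```

Request:
jog_arm(
  moves="0 0 0.01 0 0 0 0.2;0 0 0.03 0 0 0 0.2;0 0 0.07 0 0 0 0.2;0 0 0.12 0 0 0 0.2;-0.05 0 0.16 0 0 0 0.2;-0.1 0 0.16 0 0 0 0.2;-0.15 0 0.16 0 0 0 0.2;-0.15 0 0.16 0 0 0 0.2",
)

```text
time_s: 12.05
eef_pos: [0.4163, -0.0, 0.3443]
orientation: [1.567, 2.722, 0.001]
ft_force: [0.1, -0.5, 0.3]
finger_gap: 0.0514
```

```bash
python3 -c "
from h import *
st()
I=r.get_image('scene');J=r.get_image('top')
k=7;x0,y0=235,200
a=cv2.resize(I['color'][y0:280,x0:300],None,fx=k,fy=k,interpolation=2)
def dr(c,rad,col):
    P=[proj(I,[c[0]+rad*np.cos(t),c[1]+rad*np.sin(t),c[2]]) for t in np.linspace(0,6.28,60)]
    P=((np.array(P)-[x0,y0]+.5)*k).astype(np.int32); cv2.polylines(a,[P],True,col,1)
dr((.569,0,.099),.022,(255,0,0))
save(a,'e1.png');save(I['color'],'e2.png');save(J['color'],'e3.png')"
```

```text
t 12.05 pos [ 0.4163 -0.      0.3443] phi 30.13 z [ 9.e-04  0.e+00 -1.e+00] gap 0.0514 F [ 0.1 -0.5  0.3] T [ 0.   -0.05 -0.07] q [-0.03  0.04  1.82  0.    1.28 -0.55]
```

View pics/e1.png

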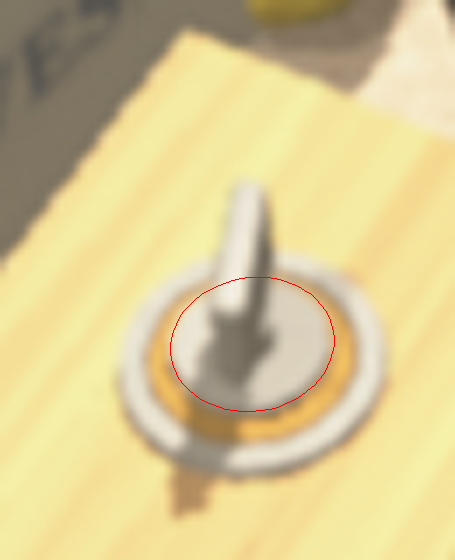

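View pics/e2.png

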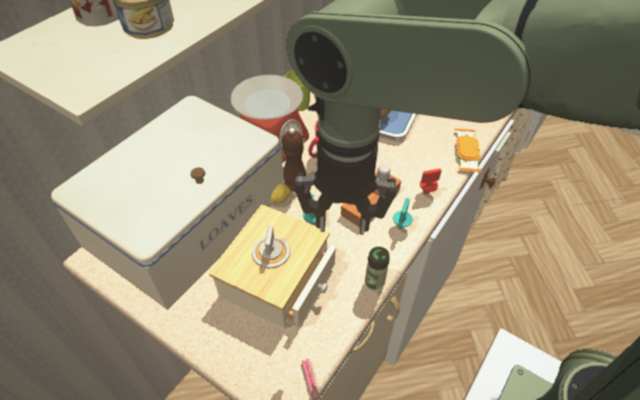

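The collar at crop (252,343) matches its predicted fully-home outline. The key is upright, the drawer is out at (315,285), and the arm is clear. I'm handing in.

```bash
python3 -c "
from h import *
print(r.close_job())"
```

```text
the job is handed in; nothing more can be done
None
```

The task appears complete, and I handed the job in at about 12 s of the 42 s allowed; the hand-in gives no verdict.

**What I did:** I took the steel key with the flat grip out of the stand and pushed it fully home in the keyhole. I then turned it about 1.19 rad clockwise, so the plug itself turned about 1.0 rad allowing for play. The drawer sprang out, and I released the key and backed the arm away.

**What the checks showed:**
- **Key home:** before turning, its height stayed at the calculated home position while I pressed with 12 N.
- **Key after release:** it stands upright in the lock, and its collar matches the outline predicted for a fully home key to within about 1–2 mm.
- **Drawer:** it is visibly out, by roughly 25 mm judging from the picture.
- **Arm:** it touches nothing, with measured forces close to zero.
- **Other things:** the round-knobbed key is still in the stand. The pepper mill and spice jar look unmoved. The mug was mostly hidden behind the arm in the last picture, but the arm never came near it.

I had no direct reading of the lock angle or drawer travel, so those two figures are estimates. No check failed or disagreed.

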